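Wedge the drying leaf and put up the soap

TASK

Swing the leaf of the wooden drying stand out against its stop, tapping the loose wooden wedge under its bottom edge until the leaf is firmly jammed there without being forced, and leave the wedge in place. Then take the round soap from the scale and gently lay it flat on the leaf's narrow sloping ledge, centred across the ledge and resting against the lip at its low end. Leave everything else where it is.

Things in the scene. Friction and masses are not known exactly. Their poses are not given: they have to be found in the camera images.
- stand: Fixed dark wooden base with a steel hinge post, 22 mm across, 130 mm high. Origin: on the hinge axis, z up, 0 to 5 mm above the table top (differs per start). Against its stop the leaf runs from the hinge along this frame's -y; it is pushed and wedged from the -x side (the robot's). The dark stop arm with rubber pad stands behind it (+x), within 90 mm of the hinge.
- leaf (a joint): Swing, rad: 0 against the stop, growing to 0.8 as the free end comes towards the stand's -x. Swings easily, stays where left. Pale wooden panel 16 mm thick, 14 to 200 mm from the hinge axis; level bottom edge 11 mm above the stand's origin, so 11 to 16 mm up. At the stop, pushing the wedge on with 12 to 20 N jams it (much more is forcing it); friction then holds it.
- ledge (a point): Wooden strip 26 mm wide along the leaf's top, moving with it; slopes 0.25 rad down to the free end. Origin: on the sloping top, mid-width, at the lip's inner face at the low end; 190 mm from the hinge axis, 66 mm above the stand's origin. y: up the slope to the hinge, 162 mm long; z: square to the slope; x: across. Lip 7 mm high, 10 mm thick. Soap rightly placed: centre at (0, 29, 15) mm.
- wedge_mid (a point): Loose pale wooden wedge 170 mm long, 36 mm wide, 3 mm high at the thin end, 33 mm at the thick end, 90 g, flat side down. Point: mid-length, mid-width, 10 mm above its underside. x: along it to the thin end (85 mm away); z up. Grip it across its width near the thick end. It goes under the leaf thin end first, about 155 mm from the hinge, pointing along the stand's +x.
- soap_mid (a point): The soap to put up: terracotta-coloured pressed round bar 58 mm across, 30 mm high, 90 g nominal, lying flat on the scale's steel pan, its underside 40 mm above the table. Point: its centre, half-way up; z along its axis.
- scale: Fixed white kitchen scale, 140 x 170 mm, 28 mm high, with a round steel pan 108 mm across whose top is 40 mm above the table. Origin: underneath its centre; the pan's centre is 12 mm towards its x.
- soap_b_mid (a point): Bystander: another soap like it, on the brown paper sheet. Point: its centre.
- soap_c_mid (a point): Bystander: another soap like it, on the brown paper sheet. Point: its centre.
- soap_d_mid (a point): Bystander: another soap like it, on the brown paper sheet. Point: its centre.
- slat: Bystander: flat wooden slat 110 x 36 x 16 mm, not a wedge. Origin: middle of its underside.
- jar: Bystander: small jar with a metal cap, 52 mm across, 70 mm high. Origin: middle of its underside.
- cup: Bystander: black cup, 80 mm across, 70 mm high. Origin: middle of its underside.
- spatula: Bystander: spatula lying flat, about 280 mm long. Origin: on the table, near its middle.
Mind the look-alikes: they are no part of the job. Leave any orange or turquoise look-alike of the part that bears wedge_mid alone.

How it is judged:
On the way, in this order (a step that is already met when the one before it is completed fails the run):
1. the leaf stands against its stop, jammed by the wedge, and the wedge has been let go (value of joint leaf below 0.04 rad and contact force between wedge and leaf above 2 N and angle between wedge_mid's own z axis and vertical below 0.12 rad and contact force between the fingers and wedge below 0.05 N), for 0.3 s.
2. the soap lies on the ledge against its lip (x of soap_mid in the frame of ledge between -0.008 and 0.008 m and y of soap_mid in the frame of ledge between 0.024 and 0.034 m and z of soap_mid in the frame of ledge between 0.011 and 0.019 m and angle between the z axis of soap_mid and the z axis of ledge, either way round below 0.1 rad and contact force between soap and leaf above 0.2 N), for 0.2 s.
At the end, for the whole second after the job is handed in: Leaf within 0.04 rad of its stop; wedge flat (within 0.12 rad), pressing on it with over 2 N; soap on the ledge, within 0.1 rad of the slope, centre within 8 mm of the ledge's middle line and at most 5 mm short of touching the lip; soap and wedge at rest (all of step 2 and value of joint leaf below 0.04 rad and contact force between wedge and leaf above 2 N and angle between wedge_mid's own z axis and vertical below 0.12 rad and linear speed of each of soap, wedge below 0.01 m/s).
It fails at once if the leaf is forced: the wedge presses on it with over 40 N (contact force between wedge and leaf above 40 N).
It fails at once if the soap is pressed on the stand with over 35 N (contact force between soap and leaf above 35 N).
It fails at once if a bystander is moved by more than 30 mm (distance of any of soap_b_mid, soap_c_mid, soap_d_mid, slat, jar, cup, spatula from where it was at the start of the episode above 0.03 m).
It also fails if it takes over 56 s, if anything falls off the work surface, if the arm or the gripper's body presses on something with over 40 N, if the wrist force passes 120 N, or if a joint passes its speed limit or range.

ROBOT

A 6-joint arm with a two-finger parallel gripper is mounted at the origin on the work surface. World frame = base frame: x ahead of the robot, y to its left, z up, the work surface at z = 0. Lengths are in m, angles in rad, forces in N, time in s.
With the tool pointing down it reaches from about 0.3 to 0.875 m from the base axis. Payload 6.4 kg.
Tool frame: the origin (TCP) lies on the centre line of the jaws, within the pads' length; the fingertips stand tip_extent ahead of it and the grasp point (between the pads) lies 6 mm ahead of it (tip_extent is the distance from the TCP to the fingertips, in m); z points along the fingers, y is the direction in which the jaws open and shut (so a half turn about z gives the same grasp; the last joint's range is limited). The gripper opens to 85 mm and grips with 20 to 120 N. Pads are 22 mm wide; open, the fingers measure 114 mm over their backs; the gripper's body (76 mm by 85 mm) begins 54 mm behind the grasp point. The pads swing forward as they close: fully open they stand 13 mm farther back than shut.
Start: joints at [-1.316, 0.181, 1.607, -0, 1.354, -0.206], TCP at [0.256, -0.515, 0.256] pointing down, gripper open.
Joint ranges: [-2.99, 2.99], [-0.89, 2.07], [0.3, 2.58], [-1.14, 4.28], [0, 2.63], [-3.12, 3.12]. Speed limits (rad/s): [2.57, 2.57, 3.01, 3.14, 3.14, 3.14].

INTERFACE

Orientations are given as a unit quaternion [w, x, y, z].
In Python, from plant import * gives the robot as it stands.
- The arm moves only by the tool drive_tool, never from a script. Its argument "increments" is a list of rows, each an object with "dp": the shift along the world's x, y, z in cm, a list of three; "rot": the turn, a rotation vector about the world's x, y, z in degrees, a list of three. A call has 1 to 20 rows; each row shifts and turns the pose as measured when the row begins; what a row does not reach is not made up. A row lasts 1/12 s, in which the tool goes at most 41.7 mm and 7.16 degrees, less where a joint would pass 70% of its speed; a pose out of reach is approached as far as the arm can. A call with a gripper value outside its range is refused whole. "fingers" is the closure, from 0 (fully open) to 1 (shut), set as the call begins (left out, the last holds). The fingers move at their own pace and stop on an object; "grip_force" is the grip in N (left out, the last holds). Time passes only in rows, so rows that do not move let the fingers close. It gives the time, the measured TCP pose, the force and the opening at its end, in the units of the state.
- observe(): the state, without advancing time (a new reading comes with each control period).
- get_image(name): name is "scene" or "top" or "wrist"; returns (picture, depth): 480x640x3 uint8, blue, green, red; 480x640 float32, m along the optical axis (not along the pixel's ray), 0 where there is no reading.
- camera_params(name): a dict with "camera_matrix" (3x3 intrinsics, pixels), "origin" and "orientation" of the camera in the world; the wrist camera has in their place "mount" (4x4, takes a point from camera to tool coordinates, whose origin is the TCP and whose axes are the flange's). Camera axes: x right, y down, z forward; pixel columns grow to the right and rows downward; lengths in m; the calibration is good to about 2 mm. A picture is of the moment at which its call begins: read the wrist's pose just before it. camera_params takes no time and is no camera call.
- finish_job(): hands the job in, once; it reports no verdict.
Trained networks look in the newest picture that a camera, given by its name, has taken for a name from the list of things; names that differ only in an ending like _2 or _b are one class to them, and where a whole thing is asked for, a point or a joint stands for the part that bears it (a point fixed in the world has none). Each returns a list of dicts, best first, with "score" (0 to 1); they miss things now and then, are a little off and sometimes report something else, mostly with a low value. They report only what shows in the picture. A call takes as long as a camera call. They do not tell look-alikes from the thing itself.
- trace(camera, thing): "pixels" (480x640 bool, what is visible of it) and "point" ([column, row] in pixels, amid what is visible of it).
The state is a dict: "t": time; "joint_positions": joint angles; "joint_vel": joint speeds; "effort": joint torques, N m; "position": TCP position; "tool_rot": TCP orientation; "force": force on the tool from outside, world axes, zero at the start; "wrist_torque": the same for the moment, N m; "opening": opening from 0.0 (shut) to 1.0 (fully open).
Only numpy, scipy, OpenCV 4.12 (cv2) and the standard library are available. Lean on these libraries where they do the work, as an engineer would, in place of code of your own. Each camera call takes 0.05 s, during which the arm holds its last target. There are 200 camera calls.

## Working session

There is one attempt and no reset: what is moved stays moved. The work goes in short steps, Python scripts to look and compute and a tool call to move; the robot and the scene stay as the last step left them, time stands still between calls to the robot, and variables do not carry over. Pictures are saved under pics/ and viewed, about 8 in all and at most 12, crops included, and the job is handed in when it is done.

Besides the shell and the picture viewer there is one more tool, called after "Call:" in YAML: its name, and indented under it one key for each argument. drive_tool: Moves the arm, as the interface text tells. Its arguments: {"type":"object","properties":{"increments":{"type":"array","items":{"type":"object","properties":{"dp":{"type":"array","items":{"type":"number"}},"rot":{"type":"array","items":{"type":"number"}}}}},"fingers":{"type":"number"},"grip_force":{"type":"number"}},"required":["increments"]}

```bash
ls; mkdir -p pics; cat > h.py <<'E'
from plant import *
import numpy as np, cv2
from scipy.spatial.transform import Rotation as R
def q2m(q): return R.from_quat([q[1],q[2],q[3],q[0]]).as_matrix()
def cam(name):
    p=camera_params(name); K=np.array(p["camera_matrix"])
    if "mount" in p:
        s=observe(); T=np.eye(4); T[:3,:3]=q2m(s["tool_rot"]); T[:3,3]=s["position"]
        T=T@np.array(p["mount"])
    else:
        T=np.eye(4); o=np.array(p["orientation"]); T[:3,:3]=q2m(o) if o.size==4 else o; T[:3,3]=p["origin"]
    return K,T
def cloud(depth,K,T):
    v,u=np.mgrid[:480,:640]; z=depth
    P=np.stack([(u-K[0,2])*z/K[0,0],(v-K[1,2])*z/K[1,1],z],-1)
    return P@T[:3,:3].T+T[:3,3]
def shot(name,f=None):
    K,T=cam(name); im,d=get_image(name)
    if f: cv2.imwrite("pics/"+f,im)
    W=cloud(d,K,T); W[d<=0]=np.nan
    return im,d,W,K,T
E
python3 - <<'E'
from h import *
print(observe())
for c in ("top","scene"):
    im,d,W,K,T=shot(c,c+"0.png"); np.save(c+"W.npy",W); print(c,K.tolist(),T[:3].round(3).tolist())
    for n in ["stand","leaf","wedge_mid","soap_mid","scale","slat","jar","cup","spatula"]:
        for r in trace(c,n):
            m=r["pixels"]; print(n,round(r["score"],2),np.array(r["point"]).round(),m.sum(),np.nanmedian(W[m],0).round(3),np.nanpercentile(W[m][:,2],95).round(3))
E
```

```text
pics
{'t': 0.0, 'joint_positions': array([-1.31626097e+00,  1.81544611e-01,  1.60804016e+00,  9.71074868e-06,
        1.35378610e+00, -2.06333684e-01]), 'joint_vel': array([-0.00151523,  0.00042873, -0.0016705 ,  0.00171892, -0.00020411,
       -0.00020691]), 'effort': array([-1.45718164e-03, -4.44867897e+01, -3.51336050e+01, -4.14921860e-04,
        8.82148684e-03, -5.43585656e-06]), 'position': array([ 0.25558477, -0.51449293,  0.25536657]), 'tool_rot': array([-8.88965518e-04,  9.73567097e-01,  2.28399469e-01, -1.66870234e-05]), 'force': array([0.2004821 , 0.55393859, 0.0497336 ]), 'wrist_torque': array([ 0.04031265,  0.02563189, -0.00841481]), 'opening': 1.0014051606647767}
top [[608.2024883762232, 0.0, 322.2438439866556], [0.0, 608.2024883762232, 231.94452015580347], [0.0, 0.0, 1.0]] [[0.003, -0.991, 0.133, 0.317], [-1.0, -0.004, -0.005, -0.022], [0.005, -0.133, -0.991, 1.612]]
stand 0.74 [308. 177.] 2221 [0.666 0.006 0.06 ] 0.13
stand 0.27 [402. 160.] 393 [ 0.728 -0.247  0.03 ] 0.037
leaf 0.66 [331. 181.] 1012 [ 0.656 -0.051  0.082] 0.106
leaf 0.56 [307. 175.] 2043 [0.666 0.01  
[... 1032 characters left out ...]
.] 641 [ 0.489 -0.286  0.012] 0.029
wedge_mid 0.68 [266. 177.] 482 [ 0.475 -0.454  0.013] 0.029
wedge_mid 0.62 [349. 191.] 576 [ 0.284 -0.239  0.013] 0.029
wedge_mid 0.59 [372. 246.] 840 [0.408 0.012 0.012] 0.029
wedge_mid 0.52 [315. 165.] 312 [ 0.284 -0.432  0.015] 0.03
soap_mid 0.72 [429. 300.] 537 [0.475 0.289 0.067] 0.071
scale 0.7 [433. 313.] 2986 [0.464 0.31  0.027] 0.04
slat 0.94 [226. 206.] 373 [ 0.67  -0.376  0.014] 0.017
jar 0.67 [280. 244.] 690 [ 0.665 -0.06   0.074] 0.105
jar 0.63 [257. 310.] 714 [0.809 0.085 0.047] 0.071
cup 0.71 [310. 344.] 1402 [0.761 0.223 0.043] 0.07
cup 0.58 [279. 244.] 745 [ 0.664 -0.062  0.074] 0.105
spatula 0.91 [384. 427.] 2034 [0.729 0.44  0.003] 0.019
```

View pics/top0.png

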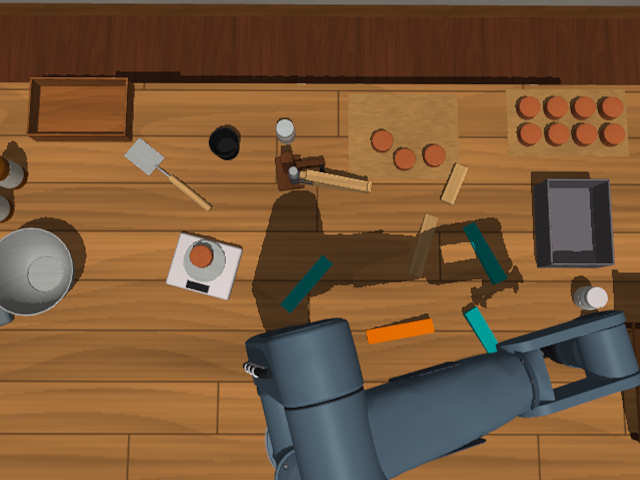

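```bash
python3 - <<'E'
import cv2
a=cv2.imread("pics/top0.png"); s=cv2.imread("pics/scene0.png")
x=cv2.resize(a[120:350,250:550],(600,460),interpolation=cv2.INTER_CUBIC)
cv2.imwrite("pics/crop1.png",x)
E
```

```text
(no output)
```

View pics/crop1.png

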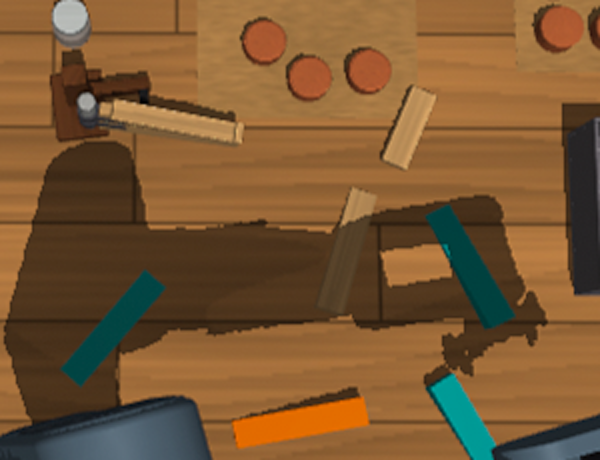

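View pics/scene0.png

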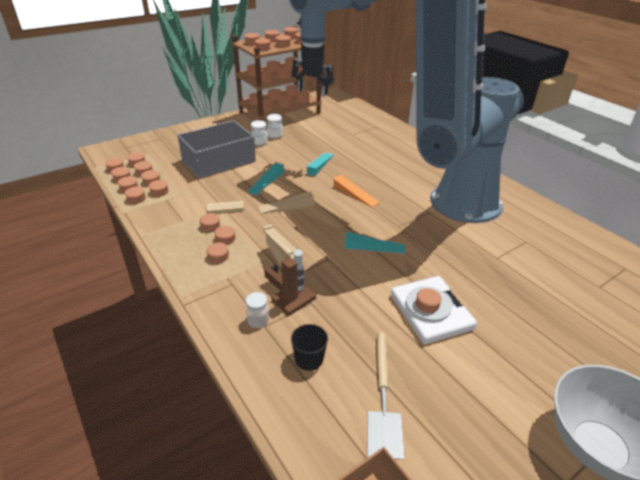

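The top view shows five wedge-shaped things: pale (422,243), turquoise (307,283), (485,253) and (480,330), and orange (400,331). The pale one at (422,243) fits the description. The pale bar at (455,183) is the slat, which is shorter and flat. The soap is on the scale at (200,257), and the hinge post is at (293,172) with the leaf swung open slightly.

```bash
python3 - <<'E'
from h import *
import numpy as np
for c in ("top","scene"):
    W=np.load(c+"W.npy"); z=W[...,2]
    print(c)
    def box(x0,x1,y0,y1,z0,z1): 
        return (W[...,0]>x0)&(W[...,0]<x1)&(W[...,1]>y0)&(W[...,1]<y1)&(z>z0)&(z<z1)
    # post top
    m=box(.6,.76,-.1,.1,.122,.15); print("post",m.sum(),W[m].mean(0).round(4),W[m].max(0).round(3),W[m].min(0).round(3))
    # leaf top strip
    m=box(.58,.72,-.17,.025,.058,.12); P=W[m]
    c0=P[:,:2].mean(0); u,s,v=np.linalg.svd(P[:,:2]-c0,full_matrices=False); print("leaf",m.sum(),c0.round(4),v[0].round(4)); t=(P[:,:2]-c0)@v[0]
    for a in np.arange(t.min(),t.max(),.015):
        k=(t>=a)&(t<a+.015)
        if k.sum(): w=(P[k,:2]-c0)@v[1]; print("  ",round(a,3),P[k].mean(0).round(4),P[k,2].max().round(3),w.min().round(3),w.max().round(3),k.sum())
    # stand others
    for z0,z1 in ((.02,.05),(.05,.075),(.075,.1),(.1,.122)):
        m=box(.6,.8,-.1,.1,z0,z1)&~((W[...,1]<.0)&(W[...,0]<.68)); print(z0,m.sum(),W[m].min(0).round(3),W[m].max(0).round(3)) if m.any() else 0
    # wedge
    from numpy.linalg import svd
    for r in [0]:
        m=box(.40,.60,-.36,-.25,.005,.04)&~((W[...,1]<-.335))
        P=W[m]; rect=cv2.minAreaRect((P[:,:2]*1000).astype(np.float32)); print("wedge",m.sum(),rect, P[:,2].max(),P[:,0][P[:,2]>.028].mean(),P[:,1][P[:,2]>.028].mean())
        A=np.c_[P,np.ones(len(P))]; co=np.linalg.lstsq(A[:,[0,1,3]],P[:,2],rcond=None)[0]; print(co)
    m=box(.36,.56,.18,.38,.062,.08); P=W[m]; print("soap",m.sum(),(P.min(0)+P.max(0))/2,P.max(0)-P.min(0))
    m=box(.36,.56,.18,.38,.032,.048); P=W[m]; print("pan",m.sum(),(P.min(0)+P.max(0))/2,P.max(0)-P.min(0))
E
```

```text
top
post 189 [0.6941 0.0551 0.13  ] [0.722 0.075 0.139] [0.66  0.034 0.122]
leaf 771 [ 0.6562 -0.0634] [0.13   0.9915]
   -0.092 [ 0.6449 -0.1474  0.0721] 0.084 -0.012 0.013 62
   -0.077 [ 0.6467 -0.1326  0.0722] 0.083 -0.013 0.014 60
   -0.062 [ 0.6489 -0.118   0.0758] 0.084 -0.014 0.014 61
   -0.047 [ 0.6513 -0.103   0.079 ] 0.086 -0.013 0.014 63
   -0.032 [ 0.653  -0.088   0.0834] 0.092 -0.013 0.014 61
   -0.017 [ 0.6552 -0.0734  0.0884] 0.097 -0.013 0.015 62
   -0.002 [ 0.6569 -0.0586  0.0898] 0.098 -0.011 0.015 62
   0.013 [ 0.6594 -0.0436  0.0935] 0.102 -0.012 0.015 64
   0.028 [ 0.6611 -0.0286  0.0961] 0.106 -0.012 0.016 68
   0.043 [ 0.6626 -0.0136  0.099 ] 0.11 -0.012 0.014 69
   0.058 [0.6647 0.0009 0.1018] 0.113 -0.012 0.016 72
   0.073 [0.6659 0.0157 0.098 ] 0.113 -0.012 0.015 65
   0.088 [0.6681 0.0238 0.1027] 0.106 -0.006 0.007 2
0.02 386 [ 0.653 -0.034  0.02 ] [0.799 0.095 0.05 ]
0.05 260 [ 0.656 -0.033  0.05 ] [0.8   0.092 0.075]
0.075 105 [ 0.654 -0.008  0.075] [0.799 0.074 0.1  ]
0.1 129 [0.654 0.002 0.1  ] [0.697 0.073 0.122]
wedge 953 ((499.63458251953125, -292.34
[... 1050 characters left out ...]
e-01] 0.108 -0.009 0.016 42
   0.07 [0.6738 0.0127 0.1036] 0.11 -0.01 0.013 38
   0.085 [0.6775 0.023  0.1024] 0.102 -0.003 -0.003 1
0.02 535 [ 0.665 -0.035  0.02 ] [0.8   0.098 0.05 ]
0.05 299 [ 0.659 -0.019  0.05 ] [0.8   0.095 0.075]
0.075 192 [0.66  0.    0.075] [0.723 0.08  0.1  ]
0.1 209 [0.655 0.001 0.1  ] [0.722 0.08  0.122]
wedge 491 ((501.7554931640625, -291.5711364746094), (72.06900787353516, 173.5629425048828), 85.66561126708984) 0.03445552430231702 0.43424958911632466 -0.2715676536106479
[-0.17318092 -0.10470099  0.07137058]
soap 372 [0.46655819 0.28285768 0.06740695] [0.05780502 0.05569672 0.01018537]
pan 751 [0.45509183 0.27784252 0.03997667] [0.10936524 0.10973492 0.01592361]
```

Call:
drive_tool:
  increments:
    - {"dp":[2.4,2.2,0.3],"rot":[0,0,-4]}
    - {"dp":[2.4,2.2,0.3],"rot":[0,0,-4]}
    - {"dp":[2.4,2.2,0.3],"rot":[0,0,-4]}
    - {"dp":[2.4,2.2,0.3],"rot":[0,0,-4]}
    - {"dp":[2.4,2.2,0.3],"rot":[0,0,-4]}
    - {"dp":[2.4,2.2,0.3],"rot":[0,0,-4]}
    - {"dp":[2.4,2.2,0.3],"rot":[0,0,-4]}
    - {"dp":[2.4,2.2,0.3],"rot":[0,0,-4]}
    - {"dp":[2.4,2.2,0.3],"rot":[0,0,-4]}
    - {"dp":[2.4,2.2,0.3],"rot":[0,0,-4]}
    - {"dp":[0,0,0]}
  fingers: 0.3

```text
invalid input at $.increments[10]: expected keys dp, rot
```

```bash
python3 - <<'E'
from h import *
s=observe(); print(s["t"],s["position"],s["opening"],s["joint_positions"].round(2)); print(np.array(camera_params("wrist")["mount"]).round(3).tolist())
ims=[]
for c in ("top","wrist"):
    im,d,W,K,T=shot(c); np.save(c+"1.npy",W); ims.append(im)
    for r in trace(c,"wedge_mid"):
        m=r["pixels"]; P=W[m]; P=P[np.isfinite(P[:,2])]
        print(c,round(r["score"],2),np.array(r["point"]).round(),m.sum(),np.median(P,0).round(3),cv2.minAreaRect((P[:,:2]*1000).astype(np.float32)),im[m].mean(0).round())
cv2.imwrite("pics/w1.png",np.hstack([cv2.resize(ims[0][120:270,260:500],(480,300)),cv2.resize(ims[1],(320,240)).repeat(1,0) if 0 else cv2.copyMakeBorder(cv2.resize(ims[1],(320,240)),0,60,0,0,0)]))
E
```

```text
1.0 [ 0.25569451 -0.5150177   0.25628555] 0.9981703399617955 [-1.32  0.18  1.61 -0.    1.35 -0.21]
[[-0.001, -0.965, -0.264, 0.067], [1.0, -0.001, -0.0, 0.001], [0.0, -0.264, 0.965, -0.118], [0.0, 0.0, 0.0, 1.0]]
top 0.9 [485. 256.] 1017 [ 0.474 -0.458  0.017] ((479.27923583984375, -457.9743957519531), (175.418212890625, 40.612281799316406), 25.315540313720703) [61. 64.  5.]
top 0.84 [424. 245.] 945 [ 0.495 -0.295  0.017] ((500.3252258300781, -298.8392639160156), (42.517974853515625, 173.2891845703125), 72.05205535888672) [ 49.  78. 104.]
top 0.84 [404. 333.] 939 [ 0.274 -0.231  0.018] ((273.98284912109375, -230.84893798828125), (37.281978607177734, 170.36434936523438), 10.564971923828125) [  0. 106. 223.]
top 0.73 [480. 330.] 737 [ 0.282 -0.44   0.021] ((246.0985107421875, -397.2153625488281), (127.06858825683594, 153.0561981201172), 32.08750915527344) [137. 142.   8.]
top 0.71 [305. 281.] 882 [0.397 0.011 0.018] ((397.9275817871094, 10.200820922851562), (36.38260269165039, 172.32569885253906), 48.6346321105957) [66. 68.  4.]
top 0.21 [150. 160.] 1078 [0.726 0.437 0.005] ((680.5545043945312, 379.5751037597656), (281.27642822265625, 64.02798461914062), 50.69182205200195) [132. 151. 165.]
wrist 0.91 [250. 156.] 9313 [ 0.268 -0.452  0.021] ((255.403076171875, -454.47796630859375), (176.04664611816406, 42.76947021484375), 31.897964477539062) [158. 159.  55.]
wrist 0.73 [51. 38.] 5509 [ 0.284 -0.287  0.027] ((280.9549865722656, -274.2677001953125), (37.86235046386719, 85.67461395263672), 9.263202667236328) [  3.  89. 169.]
wrist 0.69 [374.  10.] 1502 [ 0.406 -0.493  0.032] ((412.2393798828125, -495.09051513671875), (20.276025772094727, 43.510440826416016), 28.069799423217773) [65. 65. 20.]
```

View pics/w1.png

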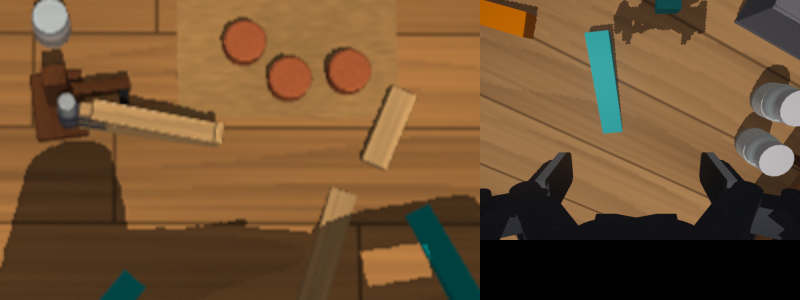

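The picture confirms the pale wedge (thin end towards the stand) at centre (0.500,-0.299), yaw about -18°. The arm didn't move because each row needs "rot".

Call:
drive_tool:
  increments:
    - {"dp":[2.4,2.2,0.3],"rot":[0,0,-4]}
    - {"dp":[2.4,2.2,0.3],"rot":[0,0,-4]}
    - {"dp":[2.4,2.2,0.3],"rot":[0,0,-4]}
    - {"dp":[2.4,2.2,0.3],"rot":[0,0,-4]}
    - {"dp":[2.4,2.2,0.3],"rot":[0,0,-4]}
    - {"dp":[2.4,2.2,0.3],"rot":[0,0,-4]}
    - {"dp":[2.4,2.2,0.3],"rot":[0,0,-4]}
    - {"dp":[2.4,2.2,0.3],"rot":[0,0,-4]}
    - {"dp":[2.4,2.2,0.3],"rot":[0,0,-4]}
    - {"dp":[0,0,0],"rot":[0,0,-4]}
  fingers: 0.2

```text
t: 2.03
position: [0.4775, -0.3088, 0.2849]
tool_rot: [-0.0, 0.99, -0.138, 0.001]
force: [-0.2, -0.8, 0.1]
opening: 0.801
```

```bash
cat > look.py <<'E'
import sys
from h import *
f=sys.argv[1]; s=observe(); T=q2m(s["tool_rot"])
print(s["t"],s["position"].round(4),"yaw",np.degrees(np.arctan2(T[1,0],T[0,0])).round(2),"z",T[:,2].round(3),"F",s["force"].round(2),"op",s["opening"].round(3))
im,d,W,K,Tc=shot("wrist",f+".png"); np.save(f+".npy",W)
E
python3 look.py w2; python3 - <<'E'
from h import *
W=np.load("w2.npy")
for r in trace("wrist","wedge_mid"):
    m=r["pixels"]; P=W[m]; P=P[np.isfinite(P[:,2])]
    b=cv2.minAreaRect((P[:,:2]*1000).astype(np.float32)); print(round(r["score"],2),r["point"],b,cv2.boxPoints(b).round().tolist(),P[:,2].max())
E
```

```text
Traceback (most recent call last):
  File "look.py", line 4, in <module>
    print(s["t"],s["position"].round(4),"yaw",np.degrees(np.arctan2(T[1,0],T[0,0])).round(2),"z",T[:,2].round(3),"F",s["force"].round(2),"op",s["opening"].round(3))
                                                                                                                                              ^^^^^^^^^^^^^^^^^^
AttributeError: 'float' object has no attribute 'round'
Traceback (most recent call last):
FileNotFoundError: [Errno 2] No such file or directory: 'w2.npy'
```

```bash
sed -i 's/s\["opening"\].round(3)/round(s["opening"],3)/' look.py
python3 look.py w2; cat > wd.py <<'E'
from h import *
import sys
W=np.load(sys.argv[1]+".npy")
for r in trace("wrist","wedge_mid"):
    m=r["pixels"]; P=W[m]; P=P[np.isfinite(P[:,2])]
    b=cv2.minAreaRect((P[:,:2]*1000).astype(np.float32)); print(round(r["score"],2),r["point"],b,cv2.boxPoints(b).round().tolist(),P[:,2].max())
E
python3 wd.py w2
```

```text
2.0333 [ 0.4775 -0.3088  0.2849] yaw -15.87 z [ 0.001  0.    -1.   ] F [-0.16 -0.77  0.1 ] op 0.801
0.93 [303.8, 396.2] ((363.91278076171875, -223.9619140625), (246.31198120117188, 175.75347900390625), 3.453519821166992) [[236.0, -144.0], [246.0, -319.0], [492.0, -304.0], [482.0, -129.0]] 0.3350633045913499
0.79 [291.9, 177.1] ((493.26458740234375, -294.0), (40.602867126464844, 184.20062255859375), 71.13973236083984) [[400.0, -283.0], [574.0, -343.0], [587.0, -305.0], [413.0, -245.0]] 0.03542838481960342
0.68 [474.2, 155.6] ((471.0436096191406, -463.17230224609375), (189.50454711914062, 45.338375091552734), 28.6878719329834) [[377.0, -489.0], [399.0, -529.0], [565.0, -438.0], [543.0, -398.0]] 0.035614504637445865
0.58 [494.2, 337.3] ((346.52728271484375, -415.6123962402344), (286.68701171875, 27.493743896484375), 28.6098690032959) [[214.0, -472.0], [227.0, -496.0], [479.0, -359.0], [466.0, -335.0]] 0.3164741081390573
```

View pics/w2.png

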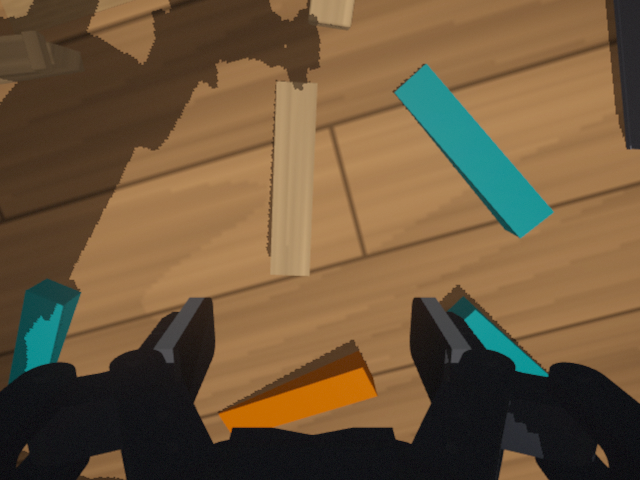

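```bash
python3 - <<'E'
import plant; from h import *
print([n for n in dir(plant) if not n.startswith("_")], getattr(plant,"tip_extent",None))
for c in ("top","scene"):
    W=np.load(c+"W.npy"); im=cv2.imread("pics/%s0.png"%c).astype(int); z=W[...,2]
    sat=im.max(-1)-im.min(-1)
    b=(W[...,0]>.6)&(W[...,0]<.76)&(W[...,1]>-.1)&(W[...,1]<.12)
    m=b&(z>.122)&(z<.145); g=m&(sat<25); dk=m&(sat>=25)
    for n,k in (("grey",g),("dark",dk)):
        P=W[k]; print(c,n,k.sum(),np.median(P,0).round(4),P.min(0).round(3),P.max(0).round(3))
    dark=b&(im.sum(-1)<230)&(sat>=15)
    for z0,z1 in ((.004,.03),(.03,.06),(.06,.08),(.08,.1),(.1,.12),(.12,.14)):
        P=W[dark&(z>z0)&(z<z1)]
        if len(P)>8: r=cv2.minAreaRect((P[:,:2]*1000).astype(np.float32)); print(z0,len(P),np.round(r[0]),np.round(r[1]),round(r[2],1),np.median(P[:,2]).round(3))
a=cv2.imread("pics/top0.png")[125:205,260:390]; s=cv2.imread("pics/scene0.png")[210:320,240:340]
cv2.imwrite("pics/st.png",np.hstack([cv2.resize(a,(480,295),interpolation=2),cv2.resize(s,(268,295),interpolation=2)]))
E
```

```text
['Unreachable', 'camera_params', 'finish_job', 'get_image', 'observe', 'tip_extent', 'trace'] 0.025
top grey 64 [0.6717 0.0443 0.1297] [0.66  0.034 0.122] [0.699 0.054 0.137]
top dark 125 [0.7051 0.0599 0.1306] [0.691 0.047 0.122] [0.722 0.075 0.139]
0.004 630 [666.  11.] [209. 156.] 79.7 0.014
0.03 258 [689.  20.] [ 69. 108.] 0.3 0.048
0.06 28 [672. -10.] [170.  47.] 70.6 0.072
0.08 34 [672.  -2.] [160.  40.] 72.8 0.091
0.1 27 [687.  21.] [106.  11.] 79.4 0.109
0.12 131 [698.  58.] [45. 32.] 15.2 0.13
scene grey 64 [0.6756 0.049  0.1289] [0.662 0.034 0.122] [0.685 0.058 0.132]
scene dark 133 [0.7101 0.065  0.1287] [0.683 0.041 0.122] [0.721 0.08  0.132]
0.004 345 [712.  44.] [ 82. 122.] 17.1 0.014
0.03 253 [705.  24.] [ 57. 106.] 16.0 0.043
0.06 103 [703.  66.] [29. 42.] 84.4 0.071
0.08 95 [704.  67.] [31. 41.] 79.7 0.09
0.1 98 [714.  69.] [21. 36.] 50.2 0.11
0.12 46 [714.  71.] [18. 33.] 49.9 0.125
```

View pics/st.png

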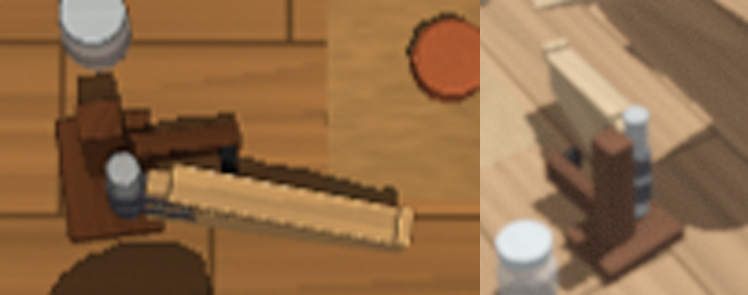

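The stop arm and base are turned about +6° (the stand's -y leans towards +x), and the leaf is about 0.24 rad open. Next: grasp the wedge near its thick end.

Call:
drive_tool:
  increments:
    - {"dp":[-0.5,0.45,-3.2],"rot":[0,0,-0.5]}
    - {"dp":[-0.5,0.45,-3.2],"rot":[0,0,-0.5]}
    - {"dp":[-0.5,0.45,-3.2],"rot":[0,0,-0.5]}
    - {"dp":[-0.5,0.45,-3.2],"rot":[0,0,-0.5]}
    - {"dp":[-0.5,0.45,-3.2],"rot":[0,0,-0.5]}
    - {"dp":[-0.5,0.45,-3.2],"rot":[0,0,0]}
    - {"dp":[-0.3,0.2,-2.5],"rot":[0,0,0]}
    - {"dp":[-0.2,0.1,-1.8],"rot":[0,0,0]}

```text
t: 2.8
position: [0.4359, -0.2886, 0.0477]
tool_rot: [0.007, 0.988, -0.153, 0.005]
force: [-0.1, 0.0, -0.6]
opening: 0.801
```

```bash
python3 look.py w3; python3 wd.py w3
```

```text
2.8 [ 0.4359 -0.2886  0.0477] yaw -17.57 z [ 0.008 -0.016 -1.   ] F [-0.14  0.01 -0.59] op 0.801
0.85 [277.5, 189.1] ((479.8635559082031, -289.2149353027344), (41.7475700378418, 131.10435485839844), 70.54484558105469) [[411.0, -287.0], [535.0, -331.0], [549.0, -291.0], [425.0, -248.0]] 0.03575101287104657
0.76 [631.1, 10.0] ((500.3802795410156, -427.9497985839844), (16.724390029907227, 2.4465272426605225), 26.091487884521484) [[492.0, -431.0], [493.0, -433.0], [508.0, -425.0], [507.0, -423.0]] 0.012014353966280256
```

Call:
drive_tool:
  increments:
    - {"dp":[0.4,0.8,-0.3],"rot":[0.9,0.5,-1.2]}
    - {"dp":[0.2,0.4,-0.6],"rot":[0,0,0]}
    - {"dp":[0,0,-0.6],"rot":[0,0,0]}
    - {"dp":[0,0,-0.3],"rot":[0,0,0]}

```text
t: 3.23
position: [0.4418, -0.2798, 0.0316]
tool_rot: [0.001, 0.987, -0.163, -0.0]
force: [-0.1, -0.0, -0.4]
opening: 0.8
```

Call:
drive_tool:
  increments:
    - {"dp":[0,0,0],"rot":[0,0,0]}
    - {"dp":[0,0,0],"rot":[0,0,0]}
    - {"dp":[0,0,0],"rot":[0,0,0]}
    - {"dp":[0,0,0],"rot":[0,0,0]}
    - {"dp":[0,0,0],"rot":[0,0,0]}
  fingers: 1
  grip_force: 40

```text
t: 3.65
position: [0.443, -0.282, 0.0339]
tool_rot: [0.002, 0.987, -0.162, 0.002]
force: [0.1, -0.1, -1.2]
opening: 0.413
```

```bash
python3 look.py w4; python3 wd.py w4
```

```text
3.65 [ 0.443  -0.282   0.0339] yaw -18.62 z [ 0.003 -0.005 -1.   ] F [ 0.14 -0.12 -1.22] op 0.413
0.6 [308.4, 205.9] ((466.6997985839844, -289.5160217285156), (46.62542724609375, 156.18218994140625), 72.486083984375) [[385.0, -288.0], [534.0, -335.0], [548.0, -291.0], [399.0, -244.0]] 0.03628182880086889
```

View pics/w4.png

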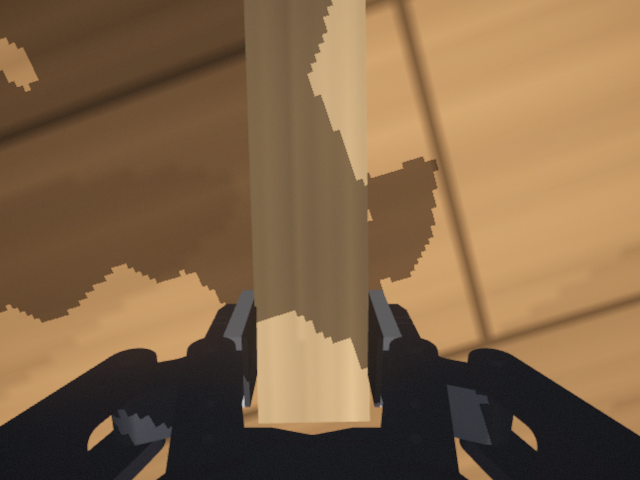

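Gripped squarely (opening 35 mm). Now carry it to the front of the leaf.

Call:
drive_tool:
  increments:
    - {"dp":[0,0,1.5],"rot":[0,0,0]}
    - {"dp":[0,0,2],"rot":[0,0,0]}
    - {"dp":[0.5,2.2,0.5],"rot":[0,0,3.5]}
    - {"dp":[0.8,2.6,0],"rot":[0,0,4.2]}
    - {"dp":[0.8,2.6,0],"rot":[0,0,4.2]}
    - {"dp":[0.8,2.6,0],"rot":[0,0,4.2]}
    - {"dp":[0.8,2.6,0],"rot":[0,0,4.2]}
    - {"dp":[0.8,2.6,0],"rot":[0,0,4.2]}
    - {"dp":[0,0,0],"rot":[0,0,0]}

```text
t: 4.5
position: [0.4882, -0.1257, 0.0759]
tool_rot: [0.002, 0.998, 0.059, 0.003]
force: [-0.6, -0.4, -1.1]
opening: 0.414
```

```bash
python3 look.py w5; python3 - <<'E'
from h import *
W=np.load("w5.npy"); im=cv2.imread("pics/w5.png").astype(int)
s=observe(); T=q2m(s["tool_rot"]); 
L=(W-s["position"])@T   # tool coords
# wedge underside/ tip: pixels along mid column
col=[(r,L[r,312].round(3).tolist(),W[r,312].round(3).tolist()) for r in range(0,420,35)]
for c in col: print(c)
z=W[...,2]; m=(z>.06)&(z<.125)&(W[...,0]>.6)&(W[...,1]<.03)&(W[...,1]>-.2); P=W[m]; print(m.sum()); 
if m.sum()>50: print(cv2.minAreaRect((P[:,:2]*1000).astype(np.float32)))
E
```

```text
4.5 [ 0.4882 -0.1257  0.0759] yaw 6.75 z [ 0.006 -0.004 -1.   ] F [-0.6  -0.4  -1.11] op 0.414
(0, [0.102, -0.001, 0.022], [0.59, -0.115, 0.055])
(35, [0.093, -0.001, 0.021], [0.58, -0.116, 0.056])
(70, [0.082, -0.001, 0.017], [0.57, -0.117, 0.059])
(105, [0.072, -0.001, 0.016], [0.56, -0.118, 0.06])
(140, [0.062, -0.001, 0.015], [0.55, -0.119, 0.061])
(175, [0.052, -0.001, 0.012], [0.54, -0.12, 0.064])
(210, [0.041, -0.001, 0.011], [0.529, -0.122, 0.065])
(245, [nan, nan, nan], [nan, nan, nan])
(280, [0.02, -0.001, 0.008], [0.507, -0.124, 0.069])
(315, [0.009, -0.001, 0.005], [0.497, -0.125, 0.071])
(350, [-0.002, -0.001, 0.003], [0.485, -0.127, 0.073])
(385, [-0.014, -0.001, 0.001], [0.474, -0.128, 0.075])
0
```

View pics/w5.png

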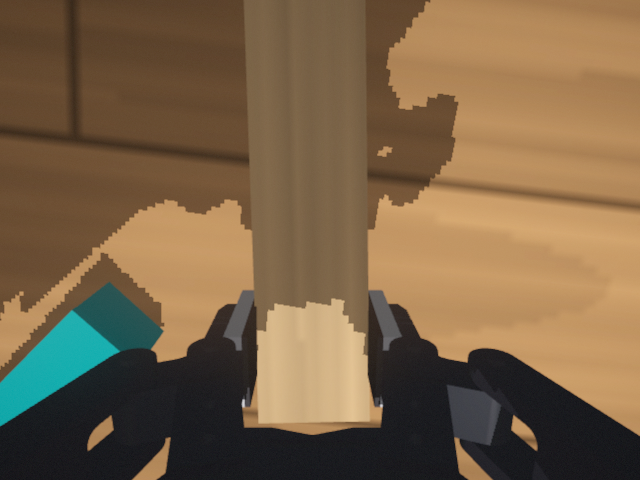

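Call:
drive_tool:
  increments:
    - {"dp":[-0.5,0,-1.5],"rot":[0.2,0.3,-0.7]}
    - {"dp":[-0.3,0,-1.5],"rot":[0,0,0]}
    - {"dp":[0,0,-0.8],"rot":[0,0,0]}
    - {"dp":[0,0,-0.4],"rot":[0,0,0]}

```text
t: 4.88
position: [0.4815, -0.1294, 0.0345]
tool_rot: [0.003, 0.999, 0.05, 0.002]
force: [-0.4, 0.1, -0.4]
opening: 0.412
```

Call:
drive_tool:
  increments:
    - {"dp":[0,0,-0.2],"rot":[0,0,0]}
    - {"dp":[1,0.1,0],"rot":[0,0,0]}

```text
t: 5.05
position: [0.4894, -0.1291, 0.033]
tool_rot: [0.002, 0.999, 0.049, -0.0]
force: [-0.5, 0.6, -0.7]
opening: 0.41
```

Call:
drive_tool:
  increments:
    - {"dp":[1.5,0.15,0],"rot":[0,0,0]}
    - {"dp":[1.5,0.15,0],"rot":[0,0,0]}
    - {"dp":[1.5,0.15,0],"rot":[0,0,0]}
    - {"dp":[1.5,0.15,0],"rot":[0,0,0]}

```text
t: 5.38
position: [0.5513, -0.1261, 0.0347]
tool_rot: [0.002, 0.999, 0.046, 0.0]
force: [0.1, 0.1, -1.2]
opening: 0.415
```

Call:
drive_tool:
  increments:
    - {"dp":[1,0.1,0],"rot":[0,0,0]}
    - {"dp":[1,0.1,0],"rot":[0,0,0]}

```text
t: 5.55
position: [0.5728, -0.1257, 0.0349]
tool_rot: [0.003, 0.999, 0.045, -0.0]
force: [-1.0, -1.3, -3.1]
opening: 0.412
```

```bash
cat > leaf.py <<'E'
from h import *
import sys
s=observe(); T=q2m(s["tool_rot"]); print(s["t"],s["position"].round(4),"yaw",np.degrees(np.arctan2(T[1,0],T[0,0])).round(2),"z",T[:,2].round(3),"F",s["force"].round(2),round(s["opening"],3))
for c in ("top","scene"):
    im,d,W,K,Tc=shot(c,c+sys.argv[1]+".png"); np.save(c+"W.npy",W); z=W[...,2]
    m=(W[...,0]>.6)&(W[...,0]<.74)&(W[...,1]>-.17)&(W[...,1]<.01)&(z>.062)&(z<.12)
    # ledge top: within 8mm of expected sloping plane
    zp=.066+(.143+W[...,1])*.255
    m&=abs(z-zp)<.009; P=W[m]; c0=P.mean(0)
    t=np.arange(-.14,0,.02); mid=[]
    for a in t:
        k=(P[:,1]>a)&(P[:,1]<a+.02)
        if k.sum()>8: mid.append([a+.01,(P[k,0].min()+P[k,0].max())/2,P[k,0].max()-P[k,0].min(),np.median(P[k,2])])
    mid=np.array(mid); f=np.polyfit(mid[:,0],mid[:,1],1); print(c,len(P),"theta deg",np.degrees(np.arctan(-f[0])).round(2),"x at y=.0465",np.polyval(f,.0465).round(4),"slope z",np.polyfit(mid[:,0],mid[:,3],1).round(4),"ymin",P[:,1].min().round(3)); print(mid.round(3).tolist())
E
python3 leaf.py 2
```

```text
5.55 [ 0.5728 -0.1257  0.0349] yaw 5.18 z [-0.    -0.006 -1.   ] F [-0.97 -1.3  -3.08] 0.412
top 339 theta deg -1.13 x at y=.0465 0.6713 slope z [0.2382 0.1053] ymin -0.082
[[-0.07, 0.669, 0.027, 0.089], [-0.05, 0.67, 0.027, 0.094], [-0.03, 0.67, 0.029, 0.098], [-0.01, 0.671, 0.028, 0.103], [0.01, 0.67, 0.026, 0.108]]
scene 378 theta deg -0.76 x at y=.0465 0.6735 slope z [0.2469 0.1042] ymin -0.156
[[-0.13, 0.67, 0.028, 0.072], [-0.11, 0.672, 0.024, 0.077], [-0.09, 0.672, 0.027, 0.081], [-0.07, 0.673, 0.025, 0.087], [-0.05, 0.672, 0.026, 0.092], [-0.03, 0.672, 0.028, 0.098], [-0.01, 0.673, 0.028, 0.102], [0.01, 0.673, 0.026, 0.106]]
```

Call:
drive_tool:
  increments:
    - {"dp":[0.5,0.05,-0.1],"rot":[0,0,0]}
    - {"dp":[0.5,0.05,-0.1],"rot":[0,0,0]}

```text
t: 5.82
position: [0.5827, -0.1251, 0.033]
tool_rot: [0.003, 0.999, 0.045, -0.0]
force: [-8.6, -0.4, 13.5]
opening: 0.409
```

Call:
drive_tool:
  increments:
    - {"dp":[0.4,0.04,-0.1],"rot":[0,0,0]}

```text
t: 5.9
position: [0.5859, -0.1251, 0.0329]
tool_rot: [0.003, 0.999, 0.045, -0.002]
force: [-12.0, 0.0, 19.3]
opening: 0.41
```

Call:
drive_tool:
  increments:
    - {"dp":[0.3,0.03,0],"rot":[0,0,0]}

```text
t: 5.98
position: [0.5886, -0.1251, 0.0335]
tool_rot: [0.003, 0.999, 0.045, -0.002]
force: [-2.7, -1.2, 1.0]
opening: 0.414
```

Call:
drive_tool:
  increments:
    - {"dp":[0.3,0.03,0],"rot":[0,0,0]}

```text
t: 6.07
position: [0.5912, -0.125, 0.0337]
tool_rot: [0.003, 0.999, 0.045, -0.003]
force: [-3.5, -1.3, 0.0]
opening: 0.413
```

Call:
drive_tool:
  increments:
    - {"dp":[0.3,0.03,0],"rot":[0,0,0]}

```text
t: 6.15
position: [0.594, -0.1248, 0.0337]
tool_rot: [0.002, 0.999, 0.044, -0.003]
force: [-2.3, -0.6, 0.5]
opening: 0.413
```

Call:
drive_tool:
  increments:
    - {"dp":[0.2,0.02,0],"rot":[0,0,0]}

```text
t: 6.23
position: [0.596, -0.1247, 0.0336]
tool_rot: [0.002, 0.999, 0.044, -0.003]
force: [-3.4, -0.4, 1.0]
opening: 0.414
```

```bash
python3 leaf.py 3
```

```text
6.2333 [ 0.596  -0.1247  0.0336] yaw 5.08 z [-0.007 -0.005 -1.   ] F [-3.36 -0.35  0.99] 0.414
top 304 theta deg 4.22 x at y=.0465 0.6727 slope z [0.2246 0.1045] ymin -0.074
[[-0.07, 0.682, 0.027, 0.088], [-0.05, 0.679, 0.025, 0.093], [-0.03, 0.678, 0.027, 0.099], [-0.01, 0.677, 0.028, 0.103], [0.01, 0.676, 0.028, 0.106]]
scene 475 theta deg -14.35 x at y=.0465 0.6932 slope z [0.2574 0.1045] ymin -0.169
[[-0.13, 0.655, 0.097, 0.071], [-0.11, 0.651, 0.101, 0.076], [-0.09, 0.65, 0.1, 0.08], [-0.07, 0.649, 0.098, 0.087], [-0.05, 0.683, 0.026, 0.092], [-0.03, 0.682, 0.027, 0.097], [-0.01, 0.679, 0.028, 0.102], [0.01, 0.678, 0.025, 0.107]]
```

Call:
drive_tool:
  increments:
    - {"dp":[0.2,0.02,0],"rot":[0,0,0]}

```text
t: 6.42
position: [0.5981, -0.1245, 0.0335]
tool_rot: [0.002, 0.999, 0.044, -0.003]
force: [-2.7, -0.7, 1.5]
opening: 0.412
```

Call:
drive_tool:
  increments:
    - {"dp":[0.2,0.02,0],"rot":[0,0,0]}

```text
t: 6.5
position: [0.6002, -0.1244, 0.0335]
tool_rot: [0.003, 0.999, 0.044, -0.003]
force: [-3.0, -0.7, 1.5]
opening: 0.415
```

Call:
drive_tool:
  increments:
    - {"dp":[0.2,0.02,0],"rot":[0,0,0]}

```text
t: 6.58
position: [0.6022, -0.1242, 0.0336]
tool_rot: [0.003, 0.999, 0.044, -0.003]
force: [-2.7, -0.0, 1.1]
opening: 0.414
```

Call:
drive_tool:
  increments:
    - {"dp":[0.15,0.02,0],"rot":[0,0,0]}

```text
t: 6.67
position: [0.6031, -0.124, 0.0333]
tool_rot: [0.002, 0.999, 0.044, -0.004]
force: [-9.6, -2.0, 2.8]
opening: 0.412
```

Call:
drive_tool:
  increments:
    - {"dp":[0.1,0.01,0],"rot":[0,0,0]}

```text
t: 6.75
position: [0.6032, -0.124, 0.0332]
tool_rot: [0.002, 0.999, 0.045, -0.006]
force: [-8.4, -1.9, 6.8]
opening: 0.407
```

Call:
drive_tool:
  increments:
    - {"dp":[0.1,0.01,0],"rot":[0,0,0]}

```text
t: 6.83
position: [0.6033, -0.1238, 0.0331]
tool_rot: [0.002, 0.999, 0.045, -0.007]
force: [-8.6, 1.2, 5.7]
opening: 0.41
```

Call:
drive_tool:
  increments:
    - {"dp":[0.18,0.02,0.04],"rot":[0,0,0]}

```text
t: 6.92
position: [0.6035, -0.1233, 0.0332]
tool_rot: [0.002, 0.999, 0.045, -0.009]
force: [-10.8, -0.6, 4.6]
opening: 0.413
```

Call:
drive_tool:
  increments:
    - {"dp":[0.22,0.02,0.04],"rot":[0,0,0]}

```text
t: 7.0
position: [0.6038, -0.1228, 0.0333]
tool_rot: [0.001, 0.999, 0.045, -0.012]
force: [-11.5, -0.6, 5.6]
opening: 0.409
```

Call:
drive_tool:
  increments:
    - {"dp":[0.2,-0.03,0],"rot":[0,-1.2,0]}
    - {"dp":[0.25,-0.03,0],"rot":[0,-0.6,0]}

```text
t: 7.17
position: [0.6038, -0.1228, 0.0328]
tool_rot: [0.001, 0.999, 0.046, -0.002]
force: [-17.2, -0.5, 16.5]
opening: 0.416
```

Call:
drive_tool:
  increments:
    - {"dp":[0.3,0.0,0],"rot":[0,-0.5,0]}

```text
t: 7.25
position: [0.6038, -0.1229, 0.0329]
tool_rot: [0.0, 0.999, 0.046, -0.001]
force: [-17.4, -3.1, 14.8]
opening: 0.413
```

Call:
drive_tool:
  increments:
    - {"dp":[0,0,0],"rot":[0,0,0]}
    - {"dp":[0,0,0],"rot":[0,0,0]}
    - {"dp":[0,0,0],"rot":[0,0,0]}
    - {"dp":[0,0,0],"rot":[0,0,0]}
  fingers: 0.3

```text
t: 7.58
position: [0.6055, -0.1229, 0.0337]
tool_rot: [0.001, 0.999, 0.046, 0.001]
force: [-0.5, -0.1, -0.7]
opening: 0.702
```

Call:
drive_tool:
  increments:
    - {"dp":[0,0,2],"rot":[0,0,0]}
    - {"dp":[-0.5,0,3],"rot":[0,0,0]}
    - {"dp":[-2.5,1,3.2],"rot":[0,0,0]}
    - {"dp":[-3,2,2],"rot":[0,0,0]}
    - {"dp":[0,0,0],"rot":[0,0,0]}

```text
t: 8.0
position: [0.5443, -0.0914, 0.1363]
tool_rot: [-0.0, 0.999, 0.046, 0.001]
force: [1.0, -0.0, -1.2]
opening: 0.701
```

```bash
python3 leaf.py 4; python3 look.py w6; python3 - <<'E'
import cv2,numpy as np
a=cv2.imread("pics/top4.png")[120:270,250:420]; s=cv2.imread("pics/scene4.png")[190:320,220:360]; w=cv2.imread("pics/w6.png")
cv2.imwrite("pics/v6.png",np.hstack([cv2.resize(a,(272,240)),cv2.resize(s,(258,240)),cv2.resize(w,(270,240))]))
E
```

```text
8.0 [ 0.5443 -0.0914  0.1363] yaw 5.25 z [ 0.001  0.001 -1.   ] F [ 0.97 -0.01 -1.21] 0.701
top 511 theta deg 7.67 x at y=.0465 0.6722 slope z [0.253  0.1061] ymin -0.156
[[-0.13, 0.694, 0.029, 0.073], [-0.11, 0.692, 0.026, 0.078], [-0.09, 0.692, 0.022, 0.083], [-0.07, 0.695, 0.008, 0.088], [-0.05, 0.684, 0.027, 0.094], [-0.03, 0.681, 0.027, 0.1], [-0.01, 0.678, 0.028, 0.104], [0.01, 0.678, 0.027, 0.107]]
scene 422 theta deg 7.47 x at y=.0465 0.6743 slope z [0.2517 0.1043] ymin -0.155
[[-0.13, 0.698, 0.029, 0.071], [-0.11, 0.695, 0.028, 0.077], [-0.09, 0.692, 0.027, 0.082], [-0.07, 0.69, 0.028, 0.087], [-0.05, 0.687, 0.028, 0.092], [-0.03, 0.684, 0.029, 0.097], [-0.01, 0.682, 0.028, 0.102], [0.01, 0.68, 0.026, 0.106]]
8.1 [ 0.5474 -0.0939  0.1352] yaw 5.22 z [ 0.004 -0.001 -1.   ] F [-0.11  0.27  0.1 ] op 0.701
```

View pics/v6.png

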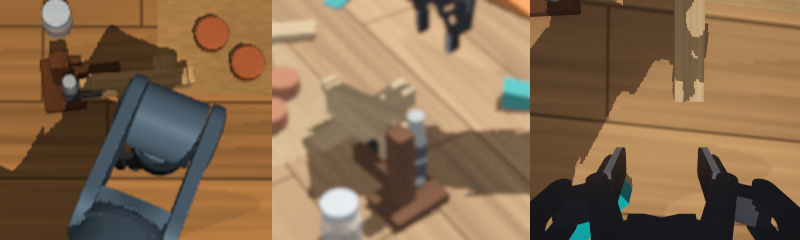

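The top and scene views agree: the leaf lies at 7.5° (it was 4–5° just before the sharp stop contact) and the wedge is in place and released. Now to the soap.

Call:
drive_tool:
  increments:
    - {"dp":[-0.6,2.7,0.5],"rot":[0,0,6.6]}
    - {"dp":[-0.6,2.7,0.5],"rot":[0,0,6.6]}
    - {"dp":[-0.6,2.7,0.5],"rot":[0,0,6.6]}
    - {"dp":[-0.6,2.7,0.5],"rot":[0,0,6.6]}
    - {"dp":[-0.6,2.7,0.5],"rot":[0,0,6.6]}
    - {"dp":[-0.6,2.7,0.5],"rot":[0,0,6.6]}
    - {"dp":[-0.6,2.7,0.5],"rot":[0,0,6.6]}
    - {"dp":[-0.6,2.7,0.5],"rot":[0,0,6.6]}
    - {"dp":[-0.6,2.7,0.5],"rot":[0,0,6.6]}
    - {"dp":[-0.6,2.7,0],"rot":[0,0,6.6]}
    - {"dp":[-0.6,2.7,0],"rot":[0,0,6.6]}
    - {"dp":[-0.6,2.7,0],"rot":[0,0,6.6]}
    - {"dp":[-0.6,1.5,0],"rot":[0,0,6.6]}
    - {"dp":[-0.4,-0.5,0],"rot":[0,0,6.4]}
    - {"dp":[0,0,0],"rot":[0,0,0]}
  fingers: 0

```text
t: 9.4
position: [0.4723, 0.2514, 0.1651]
tool_rot: [-0.002, 0.633, 0.774, -0.003]
force: [0.1, -1.0, -0.4]
opening: 0.999
```

```bash
python3 look.py w7; cat > soap.py <<'E'
from h import *
import sys
W=np.load(sys.argv[1]+".npy") 
for r in trace("wrist","soap_mid"):
    P=W[r["pixels"]]; P=P[np.isfinite(P[:,2])]
    if len(P)<50: continue
    zt=np.percentile(P[:,2],90); T=P[abs(P[:,2]-zt)<.006]; c,rad=cv2.minEnclosingCircle((T[:,:2]*1000).astype(np.float32))
    print(round(r["score"],2),r["point"],len(P),"ztop",zt.round(4),"circ",np.round(c,1),round(rad,1),"box",((T.min(0)+T.max(0))/2).round(4),(T.max(0)-T.min(0)).round(4))
E
python3 soap.py w7
python3 - <<'E'
from h import *
im,d,W,K,T=shot("top","top5.png"); np.save("topW.npy",W)
z=W[...,2];m=(W[...,0]>.63)&(W[...,0]<.74)&(W[...,1]>-.16)&(W[...,1]<-.1)
print(len(W[m])); 
E
python3 leaf.py 5 | grep -v '^\[\['
```

```text
9.4 [0.4723 0.2514 0.1651] yaw 101.5 z [-0.008 -0.002 -1.   ] F [ 0.08 -0.95 -0.38] op 0.999
0.87 [307.3, 193.5] 9778 ztop 0.0716 circ [463.  280.2] 28.8 box [0.4631 0.2802 0.0695] [0.0571 0.0574 0.0076]
845
9.55 [0.4731 0.2505 0.1657] yaw 100.93 z [-0.007 -0.002 -1.   ] F [-0.43  0.78  0.72] 0.998
top 619 theta deg 7.29 x at y=.0465 0.6715 slope z [0.2505 0.1054] ymin -0.155
scene 414 theta deg 6.91 x at y=.0465 0.6751 slope z [0.2495 0.104 ] ymin -0.155
```

Call:
drive_tool:
  increments:
    - {"dp":[-0.5,1.5,-1.5],"rot":[0,-0.4,-3.5]}
    - {"dp":[-0.4,1.4,-2],"rot":[0,0,0]}
    - {"dp":[0,0,-2],"rot":[0,0,0]}
    - {"dp":[0,0,-1.5],"rot":[0,0,0]}

```text
t: 9.98
position: [0.4704, 0.279, 0.0991]
tool_rot: [0.004, 0.666, 0.746, 0.005]
force: [0.2, 0.3, -0.1]
opening: 1.0
```

```bash
python3 look.py w8; python3 soap.py w8
```

```text
9.9833 [0.4704 0.279  0.0991] yaw 96.47 z [ 0.013  0.002 -1.   ] F [ 0.22  0.32 -0.14] op 1.0
0.93 [293.3, 290.2] 17993 ztop 0.0715 circ [463.1 280.3] 29.1 box [0.4632 0.2806 0.0693] [0.057  0.0573 0.0076]
```

Call:
drive_tool:
  increments:
    - {"dp":[-0.5,0.1,0],"rot":[0,0.6,0.8]}
    - {"dp":[-0.2,0.05,-0.8],"rot":[0,0,0]}
    - {"dp":[0,0,-1.0],"rot":[0,0,0]}

```text
t: 10.33
position: [0.4645, 0.2796, 0.0825]
tool_rot: [-0.0, 0.662, 0.75, 0.002]
force: [-0.3, 0.1, -0.6]
opening: 0.997
```

Call:
drive_tool:
  increments:
    - {"dp":[0,0,-0.7],"rot":[0,0,0]}
    - {"dp":[0,0,-0.4],"rot":[0,0,0]}
    - {"dp":[0,0,0],"rot":[0,0,0]}

```text
t: 10.58
position: [0.4644, 0.2791, 0.0697]
tool_rot: [-0.0, 0.662, 0.749, 0.002]
force: [0.5, 0.3, -0.5]
opening: 1.001
```

Call:
drive_tool:
  increments:
    - {"dp":[-0.1,0.1,-0.4],"rot":[0,0,0]}

```text
t: 10.67
position: [0.4641, 0.2802, 0.0662]
tool_rot: [0.0, 0.662, 0.749, 0.002]
force: [-0.3, 0.2, -0.5]
opening: 0.996
```

Call:
drive_tool:
  increments:
    - {"dp":[0,0,0],"rot":[0,0,0]}
    - {"dp":[0,0,0],"rot":[0,0,0]}
    - {"dp":[0,0,0],"rot":[0,0,0]}
    - {"dp":[0,0,0],"rot":[0,0,0]}
    - {"dp":[0,0,0],"rot":[0,0,0]}
  fingers: 1
  grip_force: 25

```text
t: 11.08
position: [0.464, 0.2805, 0.0661]
tool_rot: [0.0, 0.662, 0.749, 0.002]
force: [-0.2, 0.4, -0.7]
opening: 0.668
```

```bash
python3 look.py w9; python3 soap.py w9
```

```text
11.0833 [0.464  0.2805 0.0661] yaw 97.05 z [ 0.003  0.003 -1.   ] F [-0.21  0.39 -0.65] op 0.668
0.61 [311.2, 334.9] 27732 ztop 0.0718 circ [464.1 280.6] 29.2 box [0.464  0.2809 0.0698] [0.057  0.0575 0.0078]
```

Soap gripped at 57 mm, centred in the jaws. Lift it and carry it to a viewing pose beyond the lip.

Call:
drive_tool:
  increments:
    - {"dp":[0,0,1.5],"rot":[0,0,0]}
    - {"dp":[0,0,3.5],"rot":[0,0,0]}
    - {"dp":[0.5,-1,3.5],"rot":[0,0,0]}
    - {"dp":[0.8,-2,3.2],"rot":[0,0,0]}
    - {"dp":[1.5,-3,1.2],"rot":[0,0,0]}
    - {"dp":[1.7,-3.5,0],"rot":[0,0,0]}
    - {"dp":[1.7,-3.5,0],"rot":[0,0,0]}
    - {"dp":[1.7,-3.5,0],"rot":[0,0,0]}
    - {"dp":[1.7,-3.5,0],"rot":[0,0,0]}
    - {"dp":[1.7,-3.5,0],"rot":[0,0,0]}
    - {"dp":[1.7,-3.5,0],"rot":[0,0,0]}
    - {"dp":[1.7,-3.5,0],"rot":[0,0,0]}
    - {"dp":[1.7,-3.5,0],"rot":[0,0,0]}
    - {"dp":[1.7,-3.5,0],"rot":[0,0,0]}
    - {"dp":[1.7,-3.5,0],"rot":[0,0,0]}
    - {"dp":[1.7,-3.5,0],"rot":[0,0,0]}
    - {"dp":[1,-2,0],"rot":[0,0,0]}
    - {"dp":[0,0,0],"rot":[0,0,0]}
    - {"dp":[0,0,0],"rot":[0,0,0]}

```text
t: 12.77
position: [0.6899, -0.2111, 0.1997]
tool_rot: [0.001, 0.661, 0.751, 0.001]
force: [-0.8, 0.8, 0.2]
opening: 0.668
```

```bash
python3 look.py w10; python3 soap.py w10; python3 - <<'E'
from h import *
W=np.load("w10.npy"); z=W[...,2]; th=np.radians(7.2); h=np.array([.6733,.0465])
dy=np.array([np.sin(th),-np.cos(th)]); dx=np.array([np.cos(th),np.sin(th)])
r=(W[...,:2]-h)@dy; x=(W[...,:2]-h)@dx
m=(abs(x)<.03)&(r>.04)&(r<.23)&(z>.055)&(z<.13)
for a in np.arange(.06,.215,.01):
    k=m&(r>=a)&(r<a+.01)
    kk=k&(abs(z-np.nanmedian(z[k]))<.008) if k.sum()>5 else k
    if kk.sum()>5: print(round(a,3),kk.sum(),"x",np.percentile(x[kk],[1,99]).round(4),"z",np.median(z[kk]).round(4), "off",(np.median(z[kk])-(.0686+.2553*(.19-a-.005))).round(4))
k=m&(abs(x)<.01)
for a in np.arange(.17,.21,.002):
    q=k&(r>=a)&(r<a+.002)
    if q.sum(): print(round(a,3),q.sum(),np.median(z[q]).round(4),np.max(z[q]).round(4))
E
```

```text
12.7667 [ 0.6899 -0.2111  0.1997] yaw 97.29 z [ 0.003  0.    -1.   ] F [-0.84  0.78  0.21] op 0.668
0.68 [310.8, 335.4] 27941 ztop 0.2054 circ [ 690.  -210.9] 29.2 box [ 0.6898 -0.2107  0.2032] [0.0578 0.0578 0.0077]
0.13 814 x [-0.0152  0.0104] z 0.0846 off 0.0019
0.14 1179 x [-0.0152  0.0103] z 0.0825 off 0.0025
0.15 1084 x [-0.0152  0.0103] z 0.0799 off 0.0024
0.16 1025 x [-0.0152  0.0103] z 0.0774 off 0.0024
0.17 960 x [-0.0151  0.0104] z 0.0748 off 0.0024
0.18 888 x [-0.0151  0.0104] z 0.0722 off 0.0023
0.19 882 x [-0.0151  0.0101] z 0.0756 off 0.0083
0.2 296 x [-0.0151  0.0105] z 0.0751 off 0.0103
0.17 151 0.0759 0.0773
0.172 148 0.0754 0.0774
0.174 148 0.075 0.0771
0.176 147 0.0743 0.0761
0.178 146 0.0739 0.0753
0.18 145 0.0731 0.0749
0.182 143 0.0727 0.0744
0.184 122 0.0721 0.0736
0.186 128 0.0719 0.074
0.188 139 0.0713 0.0731
0.19 140 0.0708 0.0724
0.192 124 0.0723 0.077
0.194 126 0.0766 0.0783
0.196 143 0.0764 0.0781
0.198 142 0.0759 0.078
0.2 107 0.0753 0.0771
0.202 115 0.075 0.0766
```

View pics/w10.png

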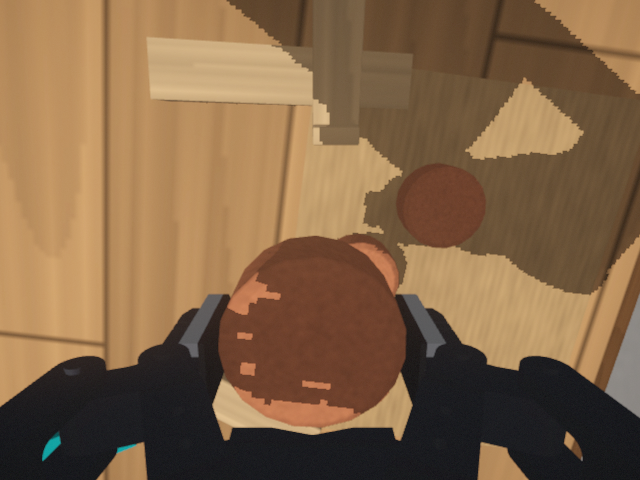

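The wrist view gives the ledge directly: lip at (335,135), centreline offset -2.4 mm from my estimate, lip face 192.5 mm from the hinge, and the wedge lying flat under the leaf at rows 40–105. Now tilt the soap and move above its spot.

Call:
drive_tool:
  increments:
    - {"dp":[0.05,2.1,0],"rot":[3.5,0.45,0]}
    - {"dp":[0.05,2.1,0],"rot":[3.5,0.45,0]}
    - {"dp":[0.1,2.1,0],"rot":[3.6,0.45,0]}
    - {"dp":[0.1,2.1,-1],"rot":[3.6,0.45,0]}
    - {"dp":[0,0.2,-2.5],"rot":[0,0,0]}
    - {"dp":[0,0,-2.5],"rot":[0,0,0]}
    - {"dp":[0,0,-1.5],"rot":[0,0,0]}
    - {"dp":[0,0,0],"rot":[0,0,0]}

```text
t: 13.53
position: [0.6902, -0.105, 0.1275]
tool_rot: [-0.097, 0.649, 0.749, 0.088]
force: [-0.8, 1.0, -1.1]
opening: 0.666
```

```bash
cat > goal.py <<'E'
from h import *
s=observe(); T=q2m(s["tool_rot"]); th=np.radians(7.2); c,sn=np.cos(.25),np.sin(.25)
X=np.array([np.cos(th),np.sin(th),0]); d=np.array([-np.sin(th),np.cos(th),0]); Y=c*d+sn*np.array([0,0,1]); Z=np.cross(X,Y)
o=np.array([.6950,-.1448,.0695]); A=np.stack([X,Y,Z],1)
p=s["position"]+.011*T[:,2]; L=A.T@(p-o); zr=-T[:,2]
w=np.cross(zr,Z); yw=np.degrees(np.arctan2(T[1,0],T[0,0]))
print(s["t"],"soap in ledge mm",(L*1000).round(1),"tilt fix deg",np.degrees(w).round(2),"yaw",yw.round(1),"F",s["force"].round(2),"F ledge",(A.T@s["force"]).round(2),round(s["opening"],3))
for tgt in ([0,32,20],[0,31,15.5],[0,29,15]): print(tgt,"dp cm",((A@(np.array(tgt)/1000-L))*100).round(2))
E
python3 goal.py
```

```text
13.5333 soap in ledge mm [ 0.2 53.4 35.3] tilt fix deg [-0.7   0.02  0.03] yaw 98.3 F [-0.81  1.02 -1.05] F ledge [-0.68  0.82 -1.29] 0.666
[0, 32, 20] dp cm [ 0.19 -1.68 -2.01]
[0, 31, 15.5] dp cm [ 0.19 -1.67 -2.47]
[0, 29, 15] dp cm [ 0.21 -1.85 -2.57]
```

Call:
drive_tool:
  increments:
    - {"dp":[0.1,-0.8,-0.5],"rot":[-0.7,0,-0.8]}
    - {"dp":[0.1,-0.8,-0.6],"rot":[0,0,0]}
    - {"dp":[0,-0.1,-0.6],"rot":[0,0,0]}
    - {"dp":[0,0,0],"rot":[0,0,0]}

```text
t: 13.87
position: [0.693, -0.1218, 0.112]
tool_rot: [-0.09, 0.654, 0.746, 0.084]
force: [-0.0, 0.3, -0.4]
opening: 0.672
```

```bash
python3 goal.py
```

```text
13.8667 soap in ledge mm [ 0.9 32.8 24.5] tilt fix deg [0.13 0.32 0.08] yaw 97.5 F [-0.02  0.29 -0.43] F ledge [ 0.02  0.17 -0.49] 0.672
[0, 32, 20] dp cm [-0.1   0.02 -0.45]
[0, 31, 15.5] dp cm [-0.1   0.03 -0.91]
[0, 29, 15] dp cm [-0.07 -0.15 -1.01]
```

Call:
drive_tool:
  increments:
    - {"dp":[-0.1,0,-0.4],"rot":[0.1,0.3,0]}
    - {"dp":[0,0,-0.2],"rot":[0,0,0]}

```text
t: 14.03
position: [0.6929, -0.1233, 0.1074]
tool_rot: [-0.092, 0.655, 0.745, 0.083]
force: [-0.8, -0.3, -0.8]
opening: 0.672
```

Call:
drive_tool:
  increments:
    - {"dp":[0,0,-0.15],"rot":[0,0,0]}

```text
t: 14.12
position: [0.6932, -0.1237, 0.1062]
tool_rot: [-0.091, 0.655, 0.745, 0.083]
force: [0.2, -0.1, -0.5]
opening: 0.669
```

```bash
python3 goal.py
```

```text
14.1167 soap in ledge mm [ 0.9 29.6 19.3] tilt fix deg [0.11 0.22 0.05] yaw 97.4 F [ 0.17 -0.1  -0.45] F ledge [ 0.16 -0.23 -0.41] 0.669
[0, 32, 20] dp cm [-0.11  0.21  0.12]
[0, 31, 15.5] dp cm [-0.12  0.22 -0.34]
[0, 29, 15] dp cm [-0.09  0.04 -0.43]
```

Call:
drive_tool:
  increments:
    - {"dp":[-0.1,0.25,-0.15],"rot":[0,0,0]}

```text
t: 14.2
position: [0.6924, -0.1218, 0.1049]
tool_rot: [-0.091, 0.655, 0.745, 0.083]
force: [-0.5, 0.2, -1.0]
opening: 0.672
```

Call:
drive_tool:
  increments:
    - {"dp":[0,0.02,-0.12],"rot":[0,0,0]}

```text
t: 14.28
position: [0.6924, -0.1212, 0.1037]
tool_rot: [-0.091, 0.655, 0.745, 0.083]
force: [1.2, -0.0, -0.4]
opening: 0.666
```

Call:
drive_tool:
  increments:
    - {"dp":[0,0.02,-0.1],"rot":[0,0,0]}

```text
t: 14.37
position: [0.6924, -0.1209, 0.1027]
tool_rot: [-0.091, 0.655, 0.745, 0.083]
force: [0.5, 0.7, -1.5]
opening: 0.675
```

```bash
python3 goal.py
```

```text
14.3667 soap in ledge mm [ 0.5 31.5 15.3] tilt fix deg [0.12 0.28 0.07] yaw 97.4 F [ 0.53  0.72 -1.5 ] F ledge [ 0.62  0.25 -1.62] 0.675
[0, 32, 20] dp cm [-0.04 -0.07  0.47]
[0, 31, 15.5] dp cm [-0.04 -0.06  0.01]
[0, 29, 15] dp cm [-0.02 -0.24 -0.09]
```

No contact yet; continue in small steps.

Call:
drive_tool:
  increments:
    - {"dp":[0,0,-0.1],"rot":[0,0,0]}

```text
t: 14.45
position: [0.6924, -0.1208, 0.102]
tool_rot: [-0.091, 0.655, 0.745, 0.083]
force: [-2.9, 0.3, 7.2]
opening: 0.67
```

Call:
drive_tool:
  increments:
    - {"dp":[0,0.02,-0.1],"rot":[0,0,0]}

```text
t: 14.53
position: [0.6925, -0.1207, 0.102]
tool_rot: [-0.091, 0.655, 0.746, 0.083]
force: [-4.0, -1.1, 9.2]
opening: 0.666
```

Call:
drive_tool:
  increments:
    - {"dp":[0,0.02,-0.1],"rot":[0,0,0]}

```text
t: 14.62
position: [0.6925, -0.1208, 0.102]
tool_rot: [-0.091, 0.655, 0.746, 0.083]
force: [-3.2, -0.7, 5.5]
opening: 0.667
```

```bash
python3 goal.py
```

```text
14.6167 soap in ledge mm [ 0.6 31.4 14.5] tilt fix deg [0.16 0.28 0.07] yaw 97.5 F [-3.18 -0.68  5.48] F ledge [-3.24  1.09  5.38] 0.667
[0, 32, 20] dp cm [-0.05 -0.08  0.54]
[0, 31, 15.5] dp cm [-0.05 -0.07  0.08]
[0, 29, 15] dp cm [-0.03 -0.25 -0.01]
```

Call:
drive_tool:
  increments:
    - {"dp":[0,-0.15,0],"rot":[0,0,0]}

```text
t: 14.7
position: [0.6926, -0.1221, 0.1024]
tool_rot: [-0.09, 0.655, 0.746, 0.083]
force: [-1.3, 0.3, -0.2]
opening: 0.669
```

Call:
drive_tool:
  increments:
    - {"dp":[0,-0.15,-0.04],"rot":[0,0,0]}

```text
t: 14.78
position: [0.6928, -0.1236, 0.1022]
tool_rot: [-0.09, 0.655, 0.746, 0.084]
force: [-0.3, 3.3, 1.4]
opening: 0.668
```

```bash
python3 goal.py
```

```text
14.7833 soap in ledge mm [ 0.6 28.7 15.4] tilt fix deg [0.17 0.33 0.08] yaw 97.5 F [-0.33  3.29  1.44] F ledge [0.09 3.56 0.57] 0.668
[0, 32, 20] dp cm [-0.08  0.19  0.53]
[0, 31, 15.5] dp cm [-0.08  0.21  0.07]
[0, 29, 15] dp cm [-0.06  0.03 -0.03]
```

The lip is felt (3.6 N up the slope) at y ≈ 28.7 mm. Seat it and release.

Call:
drive_tool:
  increments:
    - {"dp":[0,0.05,-0.1],"rot":[0,0,0]}

```text
t: 14.87
position: [0.693, -0.1231, 0.1014]
tool_rot: [-0.09, 0.655, 0.746, 0.084]
force: [-1.9, -4.4, 6.9]
opening: 0.669
```

Call:
drive_tool:
  increments:
    - {"dp":[0,0,0],"rot":[0,0,0]}
    - {"dp":[0,0,0],"rot":[0,0,0]}

```text
t: 15.03
position: [0.693, -0.1232, 0.1014]
tool_rot: [-0.09, 0.655, 0.746, 0.084]
force: [-0.5, 0.2, 1.2]
opening: 0.669
```

```bash
python3 goal.py
```

```text
15.0333 soap in ledge mm [ 0.8 28.9 14.6] tilt fix deg [0.16 0.35 0.08] yaw 97.5 F [-0.46  0.22  1.21] F ledge [-0.43  0.56  1.11] 0.669
[0, 32, 20] dp cm [-0.1   0.16  0.6 ]
[0, 31, 15.5] dp cm [-0.1   0.17  0.14]
[0, 29, 15] dp cm [-0.08 -0.01  0.04]
```

Call:
drive_tool:
  increments:
    - {"dp":[0,0,0],"rot":[0,0,0]}
    - {"dp":[0,0,0],"rot":[0,0,0]}
    - {"dp":[0,0,0],"rot":[0,0,0]}
    - {"dp":[0,0,0],"rot":[0,0,0]}
  fingers: 0.05

```text
t: 15.37
position: [0.6931, -0.1232, 0.1006]
tool_rot: [-0.09, 0.655, 0.746, 0.084]
force: [-0.1, 0.4, -0.3]
opening: 0.951
```

Call:
drive_tool:
  increments:
    - {"dp":[0,-0.25,1.0],"rot":[0,0,0]}
    - {"dp":[0.05,-0.6,2.2],"rot":[0,0,0]}
    - {"dp":[0.1,-0.8,3],"rot":[0,0,0]}
    - {"dp":[0.1,-1.5,3],"rot":[0,0,0]}
    - {"dp":[0,-3,2],"rot":[-4,0,0]}
    - {"dp":[0,-3,1],"rot":[-5,0,0]}
    - {"dp":[0,0,0],"rot":[-5,0,0]}
    - {"dp":[0,0,0],"rot":[0,0,0]}

```text
t: 16.03
position: [0.6933, -0.2197, 0.2321]
tool_rot: [-0.007, 0.663, 0.749, -0.012]
force: [0.3, 1.0, 0.0]
opening: 0.948
```

```bash
python3 look.py w11; python3 - <<'E'
from h import *
W=np.load("w11.npy"); r=trace("wrist","soap_mid")
th=np.radians(7.2); c,sn=np.cos(.25),np.sin(.25)
X=np.array([np.cos(th),np.sin(th),0]); d=np.array([-np.sin(th),np.cos(th),0]); Y=c*d+sn*np.array([0,0,1]); Z=np.cross(X,Y)
o=np.array([.6950,-.1448,.0695]); L=(W-o)@np.stack([X,Y,Z],1)
for q in r:
    m=q["pixels"]; P=L[m]; P=P[np.isfinite(P[:,2])]
    if abs(np.median(P[:,0]))<.05 and abs(np.median(P[:,1])-.03)<.05:
        T=P[abs(P[:,2]-.030)<.005]; print(q["score"],q["point"],len(P),len(T),"circle",cv2.minEnclosingCircle((T[:,:2]*1000).astype(np.float32)),"z",np.median(T[:,2]))
        A=np.c_[T[:,:2],np.ones(len(T))]; print("tilt",np.linalg.lstsq(A,T[:,2],rcond=None)[0])
k=(abs(L[...,0])<.01)&(L[...,1]>.07)&(L[...,1]<.12)&(abs(L[...,2])<.02); print("ledge z",np.median(L[k][:,2]) if k.any() else None)
k=(abs(L[...,1]-.09)<.03)&(abs(L[...,2])<.006)&(abs(L[...,0])<.03); print("ledge x",np.percentile(L[k][:,0],[1,99]) if k.any() else None)
E
python3 leaf.py 6 | grep -v '^\[\['
```

```text
16.0333 [ 0.6933 -0.2197  0.2321] yaw 96.95 z [-0.027 -0.009 -1.   ] F [0.32 1.04 0.03] op 0.948
0.67 [342.6, 60.2] 9794 9589 circle ((0.7909755706787109, 29.247386932373047), 28.918006896972656) z 0.030601924349161567
tilt [ 0.00060758 -0.00662936  0.03064882]
ledge z None
ledge x None
16.1333 [ 0.6928 -0.2206  0.2311] yaw 96.9 z [-0.028 -0.005 -1.   ] F [ 0.29 -0.27 -0.18] 0.946
top 408 theta deg 7.32 x at y=.0465 0.6718 slope z [0.2465 0.1054] ymin -0.105
scene 309 theta deg 14.86 x at y=.0465 0.6648 slope z [0.22   0.1036] ymin -0.115
```

View pics/w11.png

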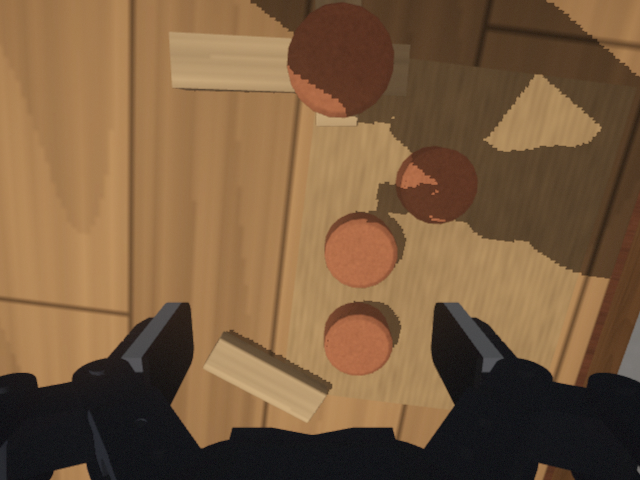

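The soap (341,60) lies on the ledge with the lip just below it at (336,120). The wedge is flat under the leaf, and the bystander soaps and slat haven't moved. Handing in.

```bash
python3 -c "
from plant import *
print(finish_job())"
```

```text
the job is handed in; nothing more can be done
None
```

I jammed the leaf against its stop with the pale wedge and laid the soap on the ledge against the lip. I handed the job in about 16 s into the 56 s allowed; no verdict was reported.

- **Leaf and wedge:** I pushed the wedge in until the stop resisted, finishing at about 17 N, then let go. The leaf has stayed at 7.2–7.5° since then. The contact force between wedge and leaf can't be measured directly, so the 2 N requirement rests on that push.
- **Soap:** After release the wrist camera put its centre at (0.8, 29.2) mm in my measured ledge frame, against a target of (0, 29). It lies within 0.01 rad of the slope and rests against the lip, which I felt at about 3.6 N. The highest contact force I read while placing it was about 9 N.
- **Bystanders:** The last picture shows the paper-sheet soaps and the slat undisturbed. I did not re-measure the jar, cup and spatula, but I never went near them.
- **Disagreement:** The last leaf angle from the scene camera read 14.9° because the soap covers part of the ledge in that view, so I relied on the top camera's 7.3°. The top and scene cameras also differed by about 3 mm on the hinge position, so I used the wrist camera for the ledge.

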